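# Zero the pass counter at the joiner's bench

## Robot

A 7-joint arm with a two-finger parallel gripper is mounted at the origin on the work surface. World frame = base frame: x ahead of the robot, y to its left, z up, the work surface at z = 0. Lengths are in m, angles in degrees, forces in N, time in s.
With the tool pointing down it reaches from about 0.425 to 0.875 m from the base axis. Payload 4.7 kg.
Tool frame: the origin (TCP) lies midway between the tips of the shut fingers; the grasp point (between the pads) lies 19 mm behind it; z points along the fingers, x is the direction in which the jaws open and shut, and the axes are right-handed (so a half turn about z gives the same grasp; the last joint's range is limited). The gripper opens to 87 mm and grips with 3 to 60 N. Pads are 19 mm wide; open, the fingers measure 117 mm over their backs; the gripper's body (75 mm by 190 mm) begins 51 mm behind the grasp point.
Start: joints at [-67.489, 18.392, -4.016, 83.108, 1.295, 78.541, -3.26], TCP at [0.24, 0.604, 0.223] pointing down, gripper open.
Joint ranges: [-163.93, 163.93], [-17.29, 119.83], [-79.2, 71.16], [3.27, 140.29], [-89.18, 269.18], [5.43, 117.66], [-154.24, 154.24]. Speed limits (degrees/s): [147.25, 147.25, 180, 180, 180, 180, 180].

## Interface

Orientations are given as [roll, pitch, yaw] about the fixed x, y, z axes, in that order (R = Rz(yaw) Ry(pitch) Rx(roll)).
In Python, from cell import env gives the robot as it stands.
- The arm moves only by the tool carry_out, never from a script. Its argument "plan" is a list of rows, each an object with "grip": the closure, from 0 (fully open) to 1 (shut); "dp": the shift along the tool's x, y, z in m, a list of three; "rotation": the turn, a rotation vector about the tool's x, y, z in degrees, a list of three. In form: [{"grip": grip, "dp": [dx, dy, dz], "rotation": [wx, wy, wz]}, ...]. A call has 1 to 8 rows; each row shifts and turns the pose as measured when the row begins, along the tool's axes as they then stand; what a row does not reach is not made up. A row lasts 1/12 s, in which the tool goes at most 41.7 mm and 7.16 degrees, less where a joint would pass 70% of its speed; a pose out of reach is approached as far as the arm can. A call is refused whole if a number of a shift passes 0.0417 or a number of a turn 7.16, either way. A call with a gripper value outside its range is refused whole. The fingers move at their own pace and stop on an object; "force" is the grip in N (left out, the last holds). Time passes only in rows, so rows that do not move let the fingers close. It gives the time, the measured TCP pose, the force and the opening at its end, in the units of the state.
- env.get_obs(): the state, without advancing time (a new reading comes with each control period).
- env.read_camera(name): name is "scene" or "side" or "wrist"; returns the picture (420x560x3 uint8, red, green, blue); there is no depth.
- env.camera_params(name): a dict with "fx", "fy", "cx", "cy" (pixels), "R" (3x3) and "t" (3): a world point X has camera coordinates R X + t. Camera axes: x right, y down, z forward; pixel columns grow to the right and rows downward; lengths in m; the calibration is good to about 2 mm. A picture is of the moment at which its call begins: read the wrist's pose just before it. camera_params takes no time and is no camera call; for the wrist camera it gives the pose at the moment of the call.
- env.sign_off(): hands the job in, once; it reports no verdict.
The state is a dict: "time_s": time; "qpos": joint angles; "joint_velocities": joint speeds; "effort": joint torques, N m; "tool_pos": TCP position; "tool_rot": TCP orientation; "force": force on the tool from outside, world axes, zero at the start; "wrist_torque": the same for the moment, N m; "grip_width": finger opening in m.
Only numpy, scipy, OpenCV 4.12 (cv2) and the standard library are available. Lean on these libraries where they do the work, as an engineer would, in place of code of your own. Each camera call takes 0.05 s, during which the arm holds its last target. There are 200 camera calls.

## Task

Two small counter boxes for the panel sander stand on the workbench, each with a ridged thumbwheel sticking out of its top. Zero the pass counter, the one with the broad wheel: roll the wheel up by its ridges until its long ridge, which starts low on the side away from the robot, stands straight up between the two pointers. Leave the narrow wheel of the other box as it is set, and do not knock the glue bottle between the boxes.

Things in the scene. Friction and masses are not known exactly. Their poses are not given: they have to be found in the camera images.
- counter_wheel (a joint): Broad thumbwheel, rad: 0 = its long ridge upright (the goal). Grows as the wheel's top moves to the box's -x side (to the robot). At value v the long ridge leans -v from upright to the box's +x side; starts -1.75 to -1.1. Free from -2.6 to 1.5. A 0.2 N m friction brake (5 N at a ridge) holds it where left. Ridge tips at 46 mm radius, ridges every 45 deg, 6 mm thick; the long one 10 mm.
- counter_axle (a point): Broad wheel's centre, 58 mm above bench; x level, away from the robot (within 0.35 rad), y along axle. Fixed green box 130x104x48 mm (x,y,z), top 10 mm below here. Black drum, radius 30 mm, 36 mm wide (y); eight aluminium ridges along y, 16 mm tall, 36 mm long, one 60 mm long. Pointers with cone tips at x 0, y +-38 mm, reach 27 mm above here.
- offset_mark (a point): Tip centre of the long ridge on the narrow wheel of the other box: a bystander, not to be turned. Same green box, axle 58 mm above the bench; drum 16 mm wide, 30 mm radius; ridge tips at 46 mm radius, the long ridge 34 mm long. Which box is left and which right varies.
- glue_mid (a point): Middle of the white glue bottle, loose, standing between the boxes: 52 mm diameter, 128 mm tall with its nozzle, this point 64 mm up, z along the bottle. A bystander, not to be pushed or knocked over.

How it is judged:
By the outcome, as a careful person would: the job done as asked, in the order asked, and still so for the second after the job is handed in, with the robot touching nothing.
It also fails if it takes over 45 s, if anything falls off the work surface, if the arm or the gripper's body presses on something with over 40 N, if the wrist force passes 120 N, or if a joint passes its speed limit or range.

## Working session

There is one attempt and no reset: what is moved stays moved. The work goes in short steps, Python scripts to look and compute and a tool call to move; the robot and the scene stay as the last step left them, time stands still between calls to the robot, and variables do not carry over. Pictures are saved under pics/ and viewed, about 8 in all and at most 12, crops included, and the job is handed in when it is done.

Besides the shell and the picture viewer there is one more tool, called after "Request:" as name([rows], argument=value, ...), one row to a line, values as JSON. carry_out: Moves the arm, as the interface text tells. Its arguments: {"type":"object","properties":{"plan":{"type":"array","items":{"type":"object","properties":{"grip":{"type":"number"},"dp":{"type":"array","items":{"type":"number"}},"rotation":{"type":"array","items":{"type":"number"}}}}},"force":{"type":"number"}},"required":["plan"]}

```bash
mkdir -p pics; cat > h.py <<'E'
import numpy as np, cv2
from cell import env
def snap(n,f):
    im=env.read_camera(n); cv2.imwrite(f'pics/{f}.png',im[:,:,::-1]); return im
def ray(n,u,v,P=None):
    P=P or env.camera_params(n); R=np.array(P['R']);t=np.array(P['t'])
    d=R.T@np.array([(u-P['cx'])/P['fx'],(v-P['cy'])/P['fy'],1]); return -R.T@t,d
def plane(n,u,v,z,P=None):
    o,d=ray(n,u,v,P); return o+d*(z-o[2])/d[2]
def proj(n,X,P=None):
    P=P or env.camera_params(n); c=np.array(P['R'])@np.array(X)+np.array(P['t'])
    return P['fx']*c[0]/c[2]+P['cx'],P['fy']*c[1]/c[2]+P['cy']
E
python3 - <<'E'
from h import *
o=env.get_obs();print(o)
a=snap('scene','s0');b=snap('side','d0')
for n in('scene','side','wrist'):
    P=env.camera_params(n);print(n,ray(n,P['cx'],P['cy']),P['fx'])
E
```

```text
{'time_s': 0.0, 'qpos': array([-67.48892974,  18.43820806,  -4.01535166,  83.17403136,
         1.29665401,  78.54187086,  -3.25914946]), 'joint_velocities': array([ 0.05576437, -0.02117105, -0.0616515 ,  0.05905581, -0.06112772,
       -0.03407679, -0.02742722]), 'effort': array([-1.59783604e-04, -4.91287172e+01, -4.03943891e-01, -3.12528205e+01,
       -6.39874628e-02,  4.36906144e-02,  1.67574149e-04]), 'tool_pos': array([0.24022371, 0.60338507, 0.22147879]), 'tool_rot': array([1.79992536e+02, 1.08775222e-01, 6.82996630e+01]), 'force': array([-0.65645921,  0.45284989,  0.12065798]), 'wrist_torque': array([ 0.00302577, -0.01462463, -0.04163341]), 'grip_width': 0.08726554574336885}
scene (array([1.02067075, 0.27674427, 0.71275509]), array([-0.61664388, -0.34604553, -0.70710878])) 545.7933216562482
side (array([ 0.46437414, -0.4957841 ,  0.64015042]), array([ 0.06656939,  0.68228616, -0.72804815])) 481.43084683989645
wrist (array([0.16899675, 0.63172421, 0.38374079]), array([ 0.25828545, -0.10363046, -0.96049433])) 362.15149089718625
```

View pics/s0.png

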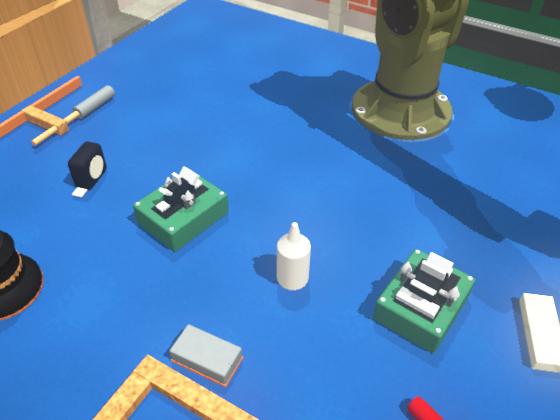

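View pics/d0.png

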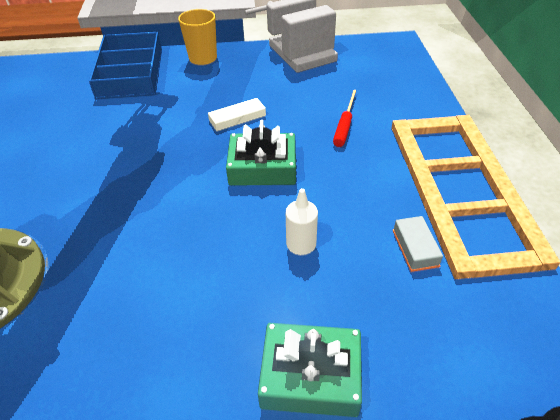

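Left box (scene ~(425,295), side ~(262,150)) has the broad wheel. The bottle is at scene (293,262), and the narrow-wheel box at scene (182,205). I'll zoom in on the target.

```bash
python3 - <<'E'
from h import *
a=cv2.imread('pics/s0.png');b=cv2.imread('pics/d0.png')
A=cv2.resize(a[235:360,360:490],None,fx=3,fy=3,interpolation=cv2.INTER_CUBIC)
B=cv2.resize(b[110:195,215:310],None,fx=4,fy=4,interpolation=cv2.INTER_CUBIC)
h=max(A.shape[0],B.shape[0]);A,B=[cv2.copyMakeBorder(x,0,h-x.shape[0],0,0,cv2.BORDER_CONSTANT) for x in(A,B)]
cv2.imwrite('pics/z0.png',np.hstack([A,B]));print(A.shape,B.shape)
for n,im,c in(('scene',a,(425,300)),('side',b,(262,155))):
    hsv=cv2.cvtColor(im,cv2.COLOR_BGR2HSV)
    m=cv2.inRange(hsv,(60,90,40),(88,255,255))
    m=cv2.morphologyEx(m,cv2.MORPH_CLOSE,np.ones((3,3)))
    for k in cv2.findContours(m,cv2.RETR_EXTERNAL,2)[0]:
        if cv2.contourArea(k)>800 and np.all(abs(k.mean((0,1))-c)<40):
            p=cv2.approxPolyDP(cv2.convexHull(k),3,True)[:,0]
            print(n,[(tuple(map(int,q)),plane(n,*q,.048)[:2].round(4).tolist(),plane(n,*q,0)[:2].round(4).tolist()) for q in p])
for n,u,v in(('scene',293,283),('side',302,250)):print('bottle base',plane(n,u,v,0))
E
```

```text
(375, 390, 3) (375, 380, 3)
scene [((474, 278), [0.4292, 0.2797], [0.3865, 0.2799]), ((434, 352), [0.5818, 0.2687], [0.5501, 0.2681]), ((374, 318), [0.5733, 0.1764], [0.541, 0.1692]), ((377, 300), [0.5424, 0.1678], [0.5078, 0.16]), ((400, 269), [0.4707, 0.1756], [0.431, 0.1683]), ((453, 267), [0.4248, 0.2453], [0.3818, 0.243])]
side [((294, 134), [0.551, 0.2566], [0.558, 0.3176]), ((293, 184), [0.5327, 0.1156], [0.5383, 0.1652]), ((229, 184), [0.4199, 0.1292], [0.4163, 0.1798]), ((226, 165), [0.4156, 0.1806], [0.4117, 0.2354]), ((231, 134), [0.4273, 0.2717], [0.4243, 0.334])]
bottle base [0.54643362 0.02963995 0.        ]
bottle base [0.53498248 0.00415399 0.        ]
```

View pics/z0.png

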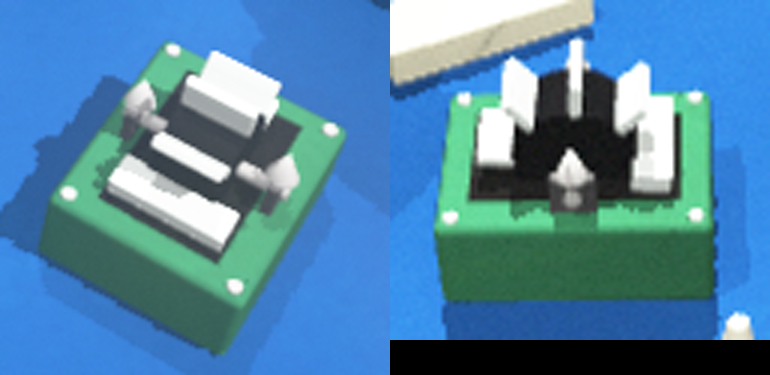

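```bash
python3 - <<'E'
from h import *
S=[(172,48),(330,130),(234,286),(68,193)];D=[(73,99),(59,217),(306,215),(305,98)]
# order: scene: (near robot right),...
ps=np.array([plane('scene',360+u/3,235+v/3,.049)[:2] for u,v in S]);pd=np.array([plane('side',215+u/4,110+v/4,.049)[:2] for u,v in D])
print(ps.round(4).tolist(),pd.round(4).tolist(),ps.mean(0),pd.mean(0))
for p in(ps,pd):
    r=cv2.minAreaRect(p.astype(np.float32)*1000);print(r)
E
```

```text
[[0.4232, 0.1861], [0.4339, 0.2746], [0.5469, 0.2623], [0.5377, 0.1747]] [[0.4317, 0.2675], [0.4227, 0.1807], [0.536, 0.1684], [0.5453, 0.2544]] [0.48544076 0.22442577] [0.48391386 0.21776186]
((485.091064453125, 224.42552185058594), (89.07685089111328, 115.08153533935547), 84.02064514160156)
((483.8649597167969, 217.9622802734375), (87.29861450195312, 114.41563415527344), 83.81302642822266)
```

Request:
carry_out([
  {"grip": 0.6,"dp": [-0.022,0.0306,0],"rotation": [0,0,0]},
  {"grip": 0.6,"dp": [-0.022,0.0306,0],"rotation": [0,0,0]},
  {"grip": 0.6,"dp": [-0.022,0.0306,0],"rotation": [0,0,0]},
  {"grip": 0.6,"dp": [-0.022,0.0306,0],"rotation": [0,0,0]},
  {"grip": 0.6,"dp": [-0.022,0.0306,0],"rotation": [0,0,0]},
  {"grip": 0.6,"dp": [-0.022,0.0306,0],"rotation": [0,0,0]},
  {"grip": 0.6,"dp": [-0.022,0.0306,0],"rotation": [0,0,0]},
  {"grip": 0.6,"dp": [-0.022,0.0306,0],"rotation": [0,0,0]},
])

```text
time_s: 0.77
tool_pos: [0.399, 0.3475, 0.2145]
tool_rot: [-179.5, 0.4, 69.5]
force: [1.1, 0.8, 0.3]
grip_width: 0.0419
```

Request:
carry_out([
  {"grip": 0.6,"dp": [0,0,0],"rotation": [0,0,7]},
  {"grip": 0.6,"dp": [0,0,0],"rotation": [0,0,7]},
  {"grip": 0.6,"dp": [0,0,0],"rotation": [0,0,7]},
  {"grip": 0.6,"dp": [0,0,0],"rotation": [0,0,7]},
  {"grip": 0.6,"dp": [0,0,0],"rotation": [0,0,7]},
  {"grip": 0.6,"dp": [0,0,0],"rotation": [0,0,7]},
  {"grip": 0.6,"dp": [0,0,0],"rotation": [0,0,7]},
  {"grip": 0.6,"dp": [0,0,0],"rotation": [0,0,7]},
])

```text
time_s: 1.43
tool_pos: [0.4064, 0.3316, 0.2116]
tool_rot: [179.5, 0.8, 12.0]
force: [-0.6, 0.5, 0.1]
grip_width: 0.0351
```

Request:
carry_out([
  {"grip": 0.6,"dp": [0,0,0],"rotation": [0,0,6]},
  {"grip": 0.6,"dp": [0,0,0],"rotation": [0,0,6]},
  {"grip": 0.6,"dp": [0,0,0],"rotation": [0,0,6]},
  {"grip": 0.6,"dp": [0.0177,0.0203,0],"rotation": [0,0,0]},
  {"grip": 0.6,"dp": [0.0177,0.0203,0],"rotation": [0,0,0]},
  {"grip": 0.6,"dp": [0.0177,0.0203,0],"rotation": [0,0,0]},
  {"grip": 0.6,"dp": [0.0177,0.0203,0],"rotation": [0,0,0]},
  {"grip": 0.6,"dp": [0.0177,0.0203,0],"rotation": [0,0,0]},
])

```text
time_s: 2.1
tool_pos: [0.4775, 0.2225, 0.2078]
tool_rot: [179.1, 1.0, -6.4]
force: [0.1, 0.2, 1.0]
grip_width: 0.0346
```

```bash
python3 - <<'E'
from h import *
P=env.camera_params('wrist');o=env.get_obs();a=snap('wrist','w0')
print(o['tool_pos'],o['tool_rot'],o['force'],o['grip_width'])
c=np.array([.484,.2215,.058]);ex=np.array([.9943,-.1063,0]);ey=np.array([.1063,.9943,0])
print('proj centre',proj('wrist',c,P),'pointer tips',[proj('wrist',c+s*.038*ey+[0,0,.027],P) for s in(1,-1)])
import pickle;pickle.dump(P,open('w0.pkl','wb'))
E
```

```text
[0.47748024 0.22251364 0.20781353] [179.10760101   1.03730719  -6.36901009] [0.1471514  0.21192924 1.04872277] 0.03464805315806327
proj centre (np.float64(288.40063717654886), np.float64(189.81050448963717)) pointer tips [(np.float64(288.9665839837212), np.float64(151.18947578234216)), (np.float64(288.5219058658088), np.float64(241.41946456804453))]
```

View pics/w0.png

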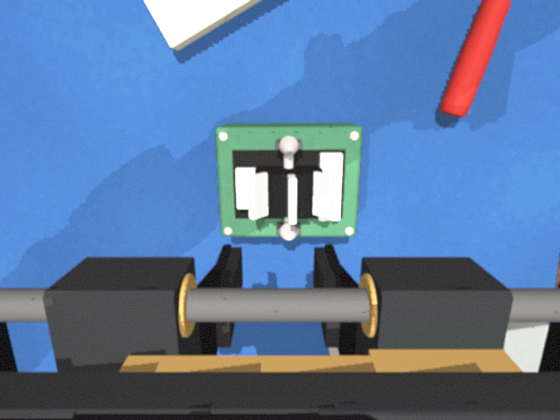

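```bash
python3 - <<'E'
from h import *
import pickle;P=pickle.load(open('w0.pkl','rb'))
g=cv2.imread('pics/w0.png')
m=cv2.inRange(cv2.cvtColor(g,cv2.COLOR_BGR2HSV),(60,80,30),(90,255,255));m[240:]=0;m[:110]=0
k=max(cv2.findContours(m,cv2.RETR_EXTERNAL,2)[0],key=cv2.contourArea)
q=np.array([plane('wrist',u,v,.048,P)[:2]*1000 for u,v in cv2.convexHull(k)[:,0]],np.float32);print('green',cv2.minAreaRect(q))
s=np.array([plane('wrist',u,v,.049,P)[:2] for u,v in((222,136),(354,135),(228,231),(349,231))]);print('screws',s.round(4).tolist(),s.mean(0))
t=np.array([plane('wrist',u,v,.085,P)[:2] for u,v in((289,144),(289,232))]);print('tips',t)
for u,v in((288,200),(292,200),(297,200)):print('ridge',plane('wrist',u,v,.104,P))
print(g[200,280:304].mean(1).astype(int))
E
```

```text
green ((484.2581481933594, 226.0141143798828), (104.57807922363281, 127.67080688476562), 84.12169647216797)
screws [[0.4311, 0.2735], [0.5454, 0.2619], [0.423, 0.1853], [0.5363, 0.1735]] [0.48397354 0.22358748]
tips [[0.48863122 0.26483385]
 [0.48122191 0.19211856]]
ridge [0.48361542 0.22528625 0.104     ]
ridge [0.4866354  0.22496639 0.104     ]
ridge [0.49040855 0.22456675 0.104     ]
[ 49  47  54  47  51  46  66 122 223 255 255 255 255 255 255 255 243 131
  57  45  47  52  47  47]
```

Request:
carry_out([
  {"grip": 0.6,"dp": [0.009,-0.0036,0.02],"rotation": [0.9,1.0,0]},
  {"grip": 0.6,"dp": [0,0,0.03],"rotation": [0,0,0]},
  {"grip": 0.6,"dp": [0,0,0.02],"rotation": [0,0,0]},
  {"grip": 0.6,"dp": [0,0,0.01],"rotation": [0,0,0]},
  {"grip": 0.6,"dp": [0,0,0],"rotation": [0,0,0]},
])

```text
time_s: 2.57
tool_pos: [0.4936, 0.2131, 0.1253]
tool_rot: [179.9, -0.3, -7.4]
force: [-0.5, -0.6, -1.0]
grip_width: 0.0349
```

Request:
carry_out([
  {"grip": 0.6,"dp": [-0.008,-0.011,0],"rotation": [0,0,-1.4]},
  {"grip": 0.6,"dp": [0,0,0],"rotation": [0,0,0]},
  {"grip": 0.6,"dp": [0,0,0],"rotation": [0,0,0]},
])

```text
time_s: 2.82
tool_pos: [0.4864, 0.2271, 0.1264]
tool_rot: [179.9, -0.3, -5.8]
force: [-0.6, -0.5, 0.4]
grip_width: 0.0348
```

Request:
carry_out([
  {"grip": 0.6,"dp": [0,0.001,0.015],"rotation": [0,0,0]},
  {"grip": 0.6,"dp": [0,0,0.01],"rotation": [0,0,0]},
  {"grip": 0.6,"dp": [0,0,0.003],"rotation": [0,0,0]},
  {"grip": 0.6,"dp": [0,0,0],"rotation": [0,0,0]},
])

```text
time_s: 3.15
tool_pos: [0.4883, 0.2303, 0.102]
tool_rot: [-179.8, -0.7, -5.5]
force: [-0.3, 1.0, -0.6]
grip_width: 0.0349
```

Request:
carry_out([
  {"grip": 0.6,"dp": [-0.002,0.004,0.006],"rotation": [0,0,0]},
  {"grip": 0.6,"dp": [0,0,0.001],"rotation": [0,0,0]},
  {"grip": 0.6,"dp": [-0.008,0,0],"rotation": [0,0,0]},
  {"grip": 0.6,"dp": [-0.008,0,0],"rotation": [0,0,0]},
  {"grip": 0.6,"dp": [-0.008,0,0],"rotation": [0,0,0]},
  {"grip": 0.6,"dp": [0,0,0],"rotation": [0,0,0]},
])

```text
time_s: 3.65
tool_pos: [0.4641, 0.2283, 0.0964]
tool_rot: [-179.6, -1.2, -5.7]
force: [0.1, 0.3, -0.7]
grip_width: 0.0349
```

Request:
carry_out([
  {"grip": 0.6,"dp": [-0.008,0,0.001],"rotation": [0,0,0]},
  {"grip": 0.6,"dp": [-0.008,0,0.003],"rotation": [0,0,0]},
  {"grip": 0.6,"dp": [-0.006,0,0.003],"rotation": [0,0,0]},
  {"grip": 0.6,"dp": [-0.004,0,0.002],"rotation": [0,0,0]},
])

```text
time_s: 3.98
tool_pos: [0.4463, 0.2302, 0.0913]
tool_rot: [-179.3, -2.3, -5.8]
force: [6.3, -2.0, 0.4]
grip_width: 0.035
```

```bash
python3 - <<'E'
from h import *
o=env.get_obs();a=snap('side','d1');print(o['tool_pos'],o['force'])
P=env.camera_params('wrist');b=snap('wrist','w1')
A=cv2.resize(a[60:210,190:330],None,fx=2.8,fy=2.8);B=b[:,200-20:380]
h=420;A=cv2.copyMakeBorder(A[:h],0,h-min(h,A.shape[0]),0,0,0)
cv2.imwrite('pics/z1.png',np.hstack([A,B])[:,:,::-1])
E
```

```text
[0.44627184 0.23021956 0.09130176] [ 6.32347251 -1.97935471  0.37230417]
```

View pics/z1.png

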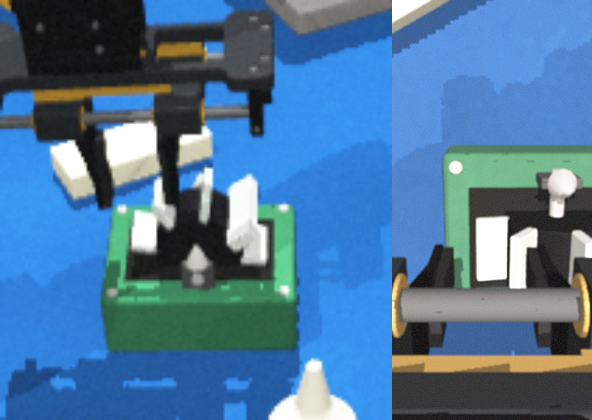

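Request:
carry_out([
  {"grip": 0.6,"dp": [0,0,-0.015],"rotation": [0,0,0]},
  {"grip": 0.6,"dp": [0,0.003,-0.015],"rotation": [-0.5,-2.0,0]},
  {"grip": 0.6,"dp": [0.02,0,0],"rotation": [0,0,0]},
  {"grip": 0.6,"dp": [0.018,0,0],"rotation": [0,0,0]},
  {"grip": 0.6,"dp": [0,0,0],"rotation": [0,0,0]},
  {"grip": 0.6,"dp": [0,0,0],"rotation": [0,0,0]},
])

```text
time_s: 4.58
tool_pos: [0.4771, 0.2248, 0.1235]
tool_rot: [-179.7, 0.2, -5.6]
force: [-1.4, -1.0, 0.1]
grip_width: 0.0346
```

Need x≈0.490.

Request:
carry_out([
  {"grip": 0.6,"dp": [0.013,0,0],"rotation": [0,0,0]},
  {"grip": 0.6,"dp": [0,0,0],"rotation": [0,0,0]},
  {"grip": 0.6,"dp": [0,0,0.012],"rotation": [0,0,0]},
  {"grip": 0.6,"dp": [0,0,0.01],"rotation": [0,0,0]},
  {"grip": 0.6,"dp": [0,0,0.003],"rotation": [0,0,0]},
  {"grip": 0.6,"dp": [0,0,0],"rotation": [0,0,0]},
])

```text
time_s: 5.08
tool_pos: [0.4829, 0.2257, 0.0954]
tool_rot: [-179.7, 0.6, -5.4]
force: [-0.2, -0.6, 6.9]
grip_width: 0.0348
```

Request:
carry_out([
  {"grip": 0.6,"dp": [-0.004,0,-0.001],"rotation": [0,0,0]},
  {"grip": 0.6,"dp": [-0.008,0,0],"rotation": [0,0,0]},
  {"grip": 0.6,"dp": [-0.008,0,0],"rotation": [0,0,0]},
  {"grip": 0.6,"dp": [-0.008,0,0.002],"rotation": [0,0,0]},
  {"grip": 0.6,"dp": [-0.006,0,0.002],"rotation": [0,0,0]},
  {"grip": 0.6,"dp": [-0.004,0,0.002],"rotation": [0,0,0]},
])

```text
time_s: 5.58
tool_pos: [0.4512, 0.2287, 0.0929]
tool_rot: [-179.5, -0.6, -5.5]
force: [6.8, -1.0, 0.8]
grip_width: 0.0352
```

```bash
python3 - <<'E'
from h import *
o=env.get_obs();a=snap('side','d2');print(o['tool_pos'],o['force'])
A=cv2.resize(a[60:210,190:330],None,fx=3,fy=3)
cv2.imwrite('pics/z2.png',A[:,:,::-1])
E
```

```text
[0.45124869 0.22873855 0.09292389] [ 6.77482107 -0.97023573  0.79328455]
```

View pics/z2.png

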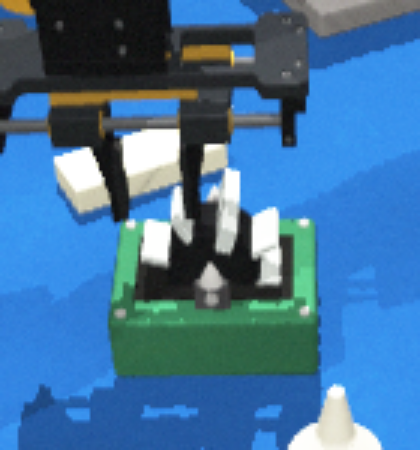

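Request:
carry_out([
  {"grip": 0.6,"dp": [-0.006,0,0.002],"rotation": [0,0,0]},
  {"grip": 0.6,"dp": [-0.005,0,0.001],"rotation": [0,0,0]},
  {"grip": 0.6,"dp": [0,0,-0.015],"rotation": [0,0,0]},
  {"grip": 0.6,"dp": [0,0.002,-0.018],"rotation": [0,-1,0]},
  {"grip": 0.6,"dp": [0.02,0,0],"rotation": [0,0,0]},
  {"grip": 0.6,"dp": [0.018,0,0],"rotation": [0,0,0]},
  {"grip": 0.6,"dp": [0,0,0],"rotation": [0,0,0]},
  {"grip": 0.6,"dp": [0,0,0],"rotation": [0,0,0]},
])

```text
time_s: 6.3
tool_pos: [0.471, 0.2244, 0.1232]
tool_rot: [-179.5, 0.6, -5.2]
force: [-0.7, 0.1, -0.4]
grip_width: 0.0349
```

Request:
carry_out([
  {"grip": 0.6,"dp": [0.014,0,0],"rotation": [0,0,0.6]},
  {"grip": 0.6,"dp": [0,0,0],"rotation": [0,0,0]},
  {"grip": 0.6,"dp": [0,0,0],"rotation": [0,0,0]},
  {"grip": 0.6,"dp": [0,0,0],"rotation": [0,0,0]},
])

```text
time_s: 6.63
tool_pos: [0.4783, 0.2239, 0.1208]
tool_rot: [-179.6, 1.1, -5.7]
force: [0.3, 0.2, -0.0]
grip_width: 0.0348
```

```bash
python3 - <<'E'
from h import *
P=env.camera_params('wrist');o=env.get_obs();b=snap('wrist','w3');print(o['tool_pos'],o['tool_rot'])
a=snap('side','d3');A=cv2.resize(a[60:210,200:330],None,fx=2.8,fy=2.8);A=cv2.copyMakeBorder(A,0,0,0,0,0)
c=np.array([.4842,.225,.058]);R=cv2.Rodrigues(np.array([0,0,np.radians(-5.9)]))[0]
for d in(0,4,8,12):
    t=np.radians(d);print(d,[np.round(proj('wrist',c+R@[.046*np.sin(t),s*.03,.046*np.cos(t)],P)) for s in(1,-1)])
print('tips',[np.round(proj('wrist',c+R@[0,s*.038,.027],P)) for s in(1,-1)])
B=b[:,170:400];cv2.imwrite('pics/z3.png',np.hstack([A,B])[:,:,::-1])
E
```

```text
[0.47827112 0.22388294 0.12084599] [-179.5957592     1.07541796   -5.69574479]
0 [array([290., 194.]), array([289., 299.])]
4 [array([297., 194.]), array([295., 299.])]
8 [array([303., 194.]), array([300., 299.])]
12 [array([309., 193.]), array([306., 298.])]
tips [array([290., 172.]), array([288., 295.])]
```

View pics/z3.png

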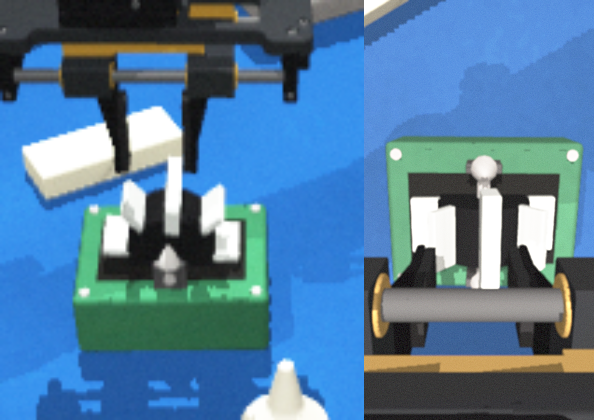

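Request:
carry_out([
  {"grip": 0.6,"dp": [0.007,-0.001,0],"rotation": [-0.4,1.1,0]},
  {"grip": 0.6,"dp": [0,0,0],"rotation": [0,0,0]},
  {"grip": 0.6,"dp": [0,0,0.008],"rotation": [0,0,0]},
  {"grip": 0.6,"dp": [0,0,0.008],"rotation": [0,0,0]},
  {"grip": 0.6,"dp": [0,0,0.006],"rotation": [0,0,0]},
  {"grip": 0.6,"dp": [0,0,0],"rotation": [0,0,0]},
])

```text
time_s: 7.23
tool_pos: [0.4844, 0.2251, 0.0966]
tool_rot: [-180.0, -0.1, -5.6]
force: [0.5, 0.3, 0.1]
grip_width: 0.0344
```

Well centred. Close gently, check the pose, then open.

Request:
carry_out([
  {"grip": 0.7,"dp": [0,0,0.002],"rotation": [0,0,0]},
  {"grip": 0.8,"dp": [0,0,0],"rotation": [0,0,0]},
  {"grip": 0.9,"dp": [0,0,0],"rotation": [0,0,0]},
  {"grip": 0.95,"dp": [0,0,0],"rotation": [0,0,0]},
  {"grip": 0.95,"dp": [0,0,0],"rotation": [0,0,0]},
  {"grip": 0.95,"dp": [0,0,0],"rotation": [0,0,0]},
], force=12)

```text
time_s: 7.73
tool_pos: [0.4861, 0.2242, 0.0935]
tool_rot: [180.0, -0.3, -5.6]
force: [-1.2, 0.4, -2.4]
grip_width: 0.0097
```

Request:
carry_out([
  {"grip": 0.95,"dp": [-0.003,0,0],"rotation": [0,0,0]},
  {"grip": 0.95,"dp": [-0.001,0,0],"rotation": [0,0,0]},
  {"grip": 0.95,"dp": [0,0,0],"rotation": [0,0,0]},
], force=12)

```text
time_s: 7.98
tool_pos: [0.4841, 0.2245, 0.0937]
tool_rot: [-180.0, -0.5, -5.7]
force: [2.2, 1.1, -3.1]
grip_width: 0.0101
```

Request:
carry_out([
  {"grip": 0.85,"dp": [0,0,0],"rotation": [0,0,0]},
  {"grip": 0.7,"dp": [0,0,0],"rotation": [0,0,0]},
  {"grip": 0.6,"dp": [0,0,0],"rotation": [0,0,0]},
  {"grip": 0.6,"dp": [0,0,-0.02],"rotation": [0,0,0]},
  {"grip": 0.6,"dp": [0,0,-0.04],"rotation": [0,0,0]},
  {"grip": 0.6,"dp": [0,0,-0.04],"rotation": [0,0,0]},
  {"grip": 0.6,"dp": [0,0,0],"rotation": [0,0,0]},
  {"grip": 0.6,"dp": [0,0,0],"rotation": [0,0,0]},
])

```text
time_s: 8.65
tool_pos: [0.4768, 0.2246, 0.1965]
tool_rot: [179.8, 0.3, -5.5]
force: [-0.6, 0.3, -1.1]
grip_width: 0.0343
```

```bash
python3 - <<'E'
from h import *
P=env.camera_params('wrist');o=env.get_obs();b=snap('wrist','w4');a=snap('side','d4');print(o['tool_pos'],o['tool_rot'],o['joint_velocities'].round(1))
c=np.array([.4842,.225,.058]);R=cv2.Rodrigues(np.array([0,0,np.radians(-5.9)]))[0]
for n,Q in(('wrist',P),('side',None)):
  for d in(-4,0,4):
    t=np.radians(d);print(n,d,[np.round(proj(n,c+R@[.046*np.sin(t),s*.03,.046*np.cos(t)],Q),1) for s in(1,-1)])
  print('tips',[np.round(proj(n,c+R@[0,s*.038,.027],Q),1) for s in(1,-1)])
A=cv2.resize(b[100:260,210:370],None,fx=2.5,fy=2.5,interpolation=2);B=cv2.resize(a[100:200,212:312],None,fx=4,fy=4,interpolation=2)
cv2.imwrite('pics/z4.png',np.hstack([A,B])[:,:,::-1])
E
```

```text
[0.47677927 0.22464819 0.19650579] [179.76278608   0.28066615  -5.54595701] [-0.2 -2.9 -0.1 -4.3 -0.1  1.9 -0.1]
wrist -4 [array([284.7, 168.1]), array([283.8, 246.6])]
wrist 0 [array([289.2, 168.2]), array([288. , 246.7])]
wrist 4 [array([293.8, 168.2]), array([292.2, 246.7])]
tips [array([288.8, 153.2]), array([287.3, 246.8])]
side -4 [array([258.6, 113.5]), array([257.4, 133.3])]
side 0 [array([260.4, 113.4]), array([259.2, 133.3])]
side 4 [array([262.1, 113.4]), array([261. , 133.3])]
tips [array([261. , 119.1]), array([259.6, 144.4])]
```

View pics/z4.png

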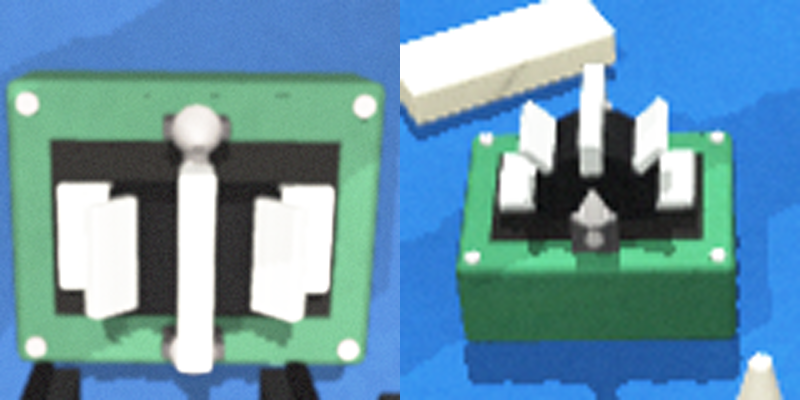

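The long ridge lines up with both pointers: wrist crop ridge column ~196, pointers ~196 and 193. In the side crop, ridge and pointer are both at 593. I'll check that nothing else moved, then hand in.

```bash
python3 - <<'E'
from h import *
for n,f,bs in(('side','d0',{'bottle':(185,258,280,322),'other':(315,415,255,370)}),('scene','s0',{'bottle':(215,292,272,315),'other':(160,250,130,232)})):
    a=cv2.imread(f'pics/{f}.png').astype(int);b=env.read_camera(n)[:,:,::-1].astype(int)
    for k,(r,s,c,d) in bs.items():
        e=abs(a-b)[r:s,c:d].max(2);print(n,k,e.mean().round(2),(e>60).sum())
o=env.get_obs();print(o['time_s'],abs(o['joint_velocities']).max(),o['force'])
env.sign_off()
E
```

```text
side bottle 11.07 334
side other 8.46 844
scene bottle 26.64 96
scene other 13.94 392
8.85 0.596767256252442 [ 0.37882498 -0.59391587 -0.76065306]
the job is handed in; nothing more can be done
```

```bash
python3 - <<'E'
import cv2,numpy as np
a,b=[cv2.imread(f'pics/{f}.png')[180:420,240:380] for f in('d0','d4')]
cv2.imwrite('pics/cmp.png',cv2.resize(np.hstack([a,b]),None,fx=2,fy=2))
E
```

```text
(no output)
```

View pics/cmp.png

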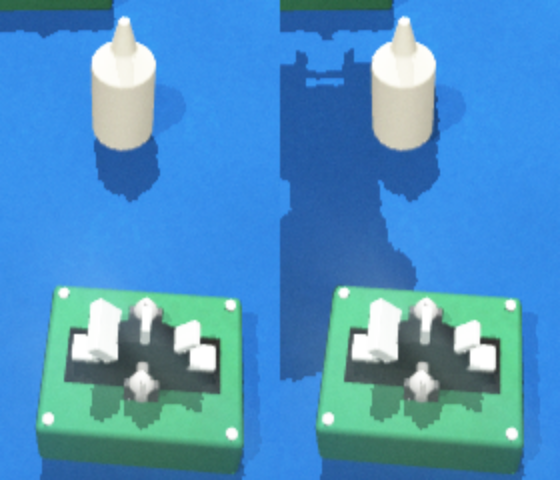

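The pass counter is zeroed. I pushed the broad wheel round with one finger in two strokes along its ridges. I then closed the jaws lightly (12 N) on the long ridge to square it upright, let go and backed off. The job was handed in at 8.85 s.

- **Long ridge:** in the last wrist and side pictures it stands in line with both pointers, which I estimate at within about 1° of upright. The gripper was then about 10 cm above the box and touching nothing.
- **Bystanders:** my automatic before/after comparison of the bottle and the other box showed pixel differences, and I handed in before checking why. Comparing the side pictures afterwards, the only visible change is the arm's moved shadow. The bottle and the narrow wheel look unmoved.
- **Forces:** the highest I read was about 7 N, including once when the fingers briefly pressed down, probably on a ridge of the broad wheel. Readings came only at the end of each move.

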